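# Seat the board and hold the enabling paddle

### The job

The green circuit board lies crooked in the blue-rimmed test nest, one end propped up on the ejector: press it down until it sits flat and level in the nest. Then press the orange pad of the spring-loaded enabling paddle down with the fingers to its middle position, where its arm is level, never pushing it down to its bottom stop, and finish while still holding it there, with the board still flat. Leave the loose things lying around where they are.

Things in the scene. Friction and masses are not known exactly. Their poses are not given: they have to be found in the camera images.
- nest: Fixed aluminium block 124 x 94 x 30 mm with a blue rim 10 mm wide, 4 mm high on top: recess 104 x 74 mm, floor 30 mm up. Origin: centre of underside, on the table; x along the long side to the ejector end, z up. Ejector: yellow bar across the recess at x = +38 mm, 14 mm above the floor; no spring: sinks against 4 N of friction, stays where pushed, can go below the floor.
- board_center (a point): Centre of the loose green circuit board (plate 100 x 70 x 6 mm, about 70 g), half-way up. x along the long side to the propped end, z out of the upper face. Starts tilted about 0.16 rad, +x end up on the ejector; seated it is level, upper face 36 mm above the table, 2 mm proud of the rim. Parts up to 8 mm high stand on the low half (x below +5 mm); the propped end is bare.
- board_mark (a point): Centre of the white press mark, a disc of 22 mm diameter on the board's upper face at the propped end, 34 mm from the board's middle, nearly over the ejector. At the start about 49 mm above the table; 36 mm when the board is seated.
- pedestal: Fixed grey base of the paddle, 150 x 80 x 18 mm. Origin: centre of underside, on the table. Two cheeks 78 mm high carry the hinge, along y, at x = +55 mm, 62 mm up; the arm reaches from it to -x and ends in the orange pad. A white gauge 78 mm high stands beside the arm at x = +5, y = +36 mm; a black pointer on the arm stands at its green band in the middle position.
- paddle (a joint): Angle of the paddle, in rad: 0 released (arm slants up 0.18 rad towards the pad), 0.18 middle position (arm level), 0.36 bottom stop. A spring pushes it back up: at the pad about 3 N at 0, 6 N at the middle and 9 N at the bottom.
- paddle_pad (a point): Centre of the top face of the round orange pad (34 mm diameter) at the paddle's free end, 105 mm from the hinge. About 90 mm above the table when released, 71 mm in the middle position and 52 mm at the bottom stop. Moves with the paddle.
- bobbin: Bystander: wooden bobbin, 48 mm diameter, 45 mm high, upright. Origin at the centre of its underside.
- jar: Bystander: small clear jar with a blue lid, 52 mm diameter, 65 mm high. Origin at the centre of its underside.
- multimeter: Bystander: orange and black hand multimeter lying on its back, 150 x 75 x 40 mm. Origin at the centre of its underside.
- screwdriver: Bystander: screwdriver with a red handle, 160 mm long, lying flat. Origin at the middle of its underside.
- tape: Bystander: blue roll of tape lying flat, 76 mm diameter, 19 mm high. Origin at the centre of its underside.
- heatsink: Bystander: dark finned heat sink, 50 x 40 x 28 mm. Origin at the centre of its underside.
Not all that is in view belongs to the job. Leave any pink or yellow look-alike of the part that bears board_center alone. Of the things that look like the pedestal, the middle-sized one is meant.

How it is judged:
On the way, in this order (a step that is already met when the one before it is completed fails the run):
1. the board sits flat and level in the nest (angle between board_center's own z axis and vertical below 0.03 rad and z of board_center in the frame of nest between 0.03 and 0.0355 m and horizontal distance between board_center and nest below 0.006 m and angle between the x axis of board_center and the x axis of nest, either way round below 0.06 rad), for 0.2 s.
2. the fingers press the paddle to its middle position while the board is flat (all of step 1 and value of joint paddle between 0.13 and 0.23 rad and contact force between the fingers and pedestal above 2 N), for 0.5 s.
At the end, for the whole second after the job is handed in: The fingers press the paddle (over 2 N) and hold it still at 0.13 to 0.23 rad (arm level within 0.05 rad); the board lies in the nest level within 0.03 rad, its centre under 35.5 mm above the nest's underside, within 6 mm of the nest's middle and 0.06 rad of its long axis (all of step 2 and velocity of joint paddle between -0.1 and 0.1 rad/s); the arm keeps its last pose, push and grip.
It fails at once if the paddle is pushed to its bottom stop (value of joint paddle above 0.34 rad).
It fails at once if a loose bystander is moved more than 3 cm (distance of any of bobbin, jar, multimeter, screwdriver, tape, heatsink from where it was at the start of the episode above 0.03 m).
It also fails if it takes over 38 s, if anything falls off the work surface, if the arm or the gripper's body presses on something with over 40 N, if the wrist force passes 120 N, or if a joint passes its speed limit or range.

### The arm

A 7-joint arm with a two-finger parallel gripper is mounted at the origin on the work surface. World frame = base frame: x ahead of the robot, y to its left, z up, the work surface at z = 0. Lengths are in m, angles in rad, forces in N, time in s.
With the tool pointing down it reaches from about 0.425 to 0.95 m from the base axis. Payload 16.7 kg.
Tool frame: the origin (TCP) lies between the finger pads; the fingertips stand 19 mm ahead of it and the grasp point (between the pads) is the TCP; z points along the fingers, x is the direction in which the jaws open and shut, and the axes are right-handed (so a half turn about z gives the same grasp; the last joint's range is limited). The gripper opens to 94 mm and grips with 3 to 60 N. Pads are 16 mm wide; open, the fingers measure 119 mm over their backs; the gripper's body (75 mm by 177 mm) begins 78 mm behind the grasp point.
Start: joints at [1.181, 0.426, 0.074, 1.606, -0.034, 1.111, -0.067], TCP at [0.161, -0.655, 0.224] pointing down, gripper open.
Joint ranges: [-2.85, 2.85], [-0.5, 2.14], [-1.23, 1.37], [0.21, 2.46], [-1.02, 4.16], [0.16, 2.05], [-2.73, 2.73]. Speed limits (rad/s): [1.89, 1.89, 2.39, 2.39, 3.01, 3.01, 3.01].

### API

Orientations are given as a unit quaternion [x, y, z, w].
In Python, from station import get_state, get_image, job_done, outline_of gives the robot as it stands.
- The arm moves only by the tool apply_moves, never from a script. Its argument "deltas" is a list of rows, each a list of 5 numbers: the opening, from 0 (shut) to 1 (fully open), then the shift along the tool's x, y, z in m, then the turn about the tool's z in degrees. In form: [[fingers, dx, dy, dz, twist], ...]. A call has exactly 5 rows; each row shifts and turns the commanded pose from where the row before left it, along the tool's axes as they then stand; what a row does not reach is not made up. A row lasts 1/12 s, in which the tool goes at most 41.7 mm and 7.16 degrees, less where a joint would pass 70% of its speed; a pose out of reach is approached as far as the arm can. A call is refused whole if a number of a shift passes 0.0417 or a number of a turn 7.16, either way. A call with a gripper value outside its range is refused whole. The fingers move at their own pace and stop on an object; the grip force is fixed at half the most. Time passes only in rows, so rows that do not move let the fingers close, or fill a call up. It gives the time, the measured TCP pose, the force and the opening at its end, in the units of the state.
- get_state(): the state, without advancing time (a new reading comes with each control period).
- get_image(name): name is "scene" or "side" or "wrist"; returns a dict with "img" (480x640x3 uint8, blue, green, red), "intrinsics" (3x3 intrinsics, pixels), "rvec" (rotation vector, rad) and "tvec" (3), from world to camera coordinates, as OpenCV has them; the wrist camera has in their place "T_tool_cam" (4x4, takes a point from camera to tool coordinates, whose origin is the TCP and whose axes are the tool frame's). Camera axes: x right, y down, z forward; pixel columns grow to the right and rows downward; lengths in m; the calibration is good to about 2 mm. A picture is of the moment at which its call begins: read the wrist's pose just before it. There is no depth.
- job_done(): hands the job in, once; it reports no verdict.
Trained networks look in a picture, given as the dict that the camera call returned (one of the last four; its "shot" number tells which), for a name from the list of things; names that differ only in an ending like _2 or _b are one class to them, and where a whole thing is asked for, a point or a joint stands for the part that bears it (a point fixed in the world has none). Each returns a list of dicts, best first, with "confidence" (0 to 1); they miss things now and then, are a little off and sometimes report something else, mostly with a low value. They report only what shows in the picture. A call takes as long as a camera call. They do not tell look-alikes from the thing itself.
- outline_of(target, picture): "mask" (480x640 bool, what is visible of it) and "bbox" ([centre column, centre row, width, height] in pixels, round what is visible of it).
The state is a dict: "time": time; "joint_positions": joint angles; "joint_vel": joint speeds; "tau": joint torques, N m; "position": TCP position; "tool_rot": TCP orientation; "ft_force": force on the tool from outside, world axes, zero at the start; "wrist_torque": the same for the moment, N m; "gripper_width": opening from 0.0 (shut) to 1.0 (fully open).
Only numpy, scipy, OpenCV 4.12 (cv2) and the standard library are available. Lean on these libraries where they do the work, as an engineer would, in place of code of your own. Each camera call takes 0.05 s, during which the arm holds its last target. There are 200 camera calls.

## Working session

There is one attempt and no reset: what is moved stays moved. The work goes in short steps, Python scripts to look and compute and a tool call to move; the robot and the scene stay as the last step left them, time stands still between calls to the robot, and variables do not carry over. Pictures are saved under pics/ and viewed, about 8 in all and at most 12, crops included, and the job is handed in when it is done.

Besides the shell and the picture viewer there is one more tool, called after "Request:" as a command line: name --pt "numbers of a row" for each row, then --argument value for the rest. apply_moves: Moves the arm, as the interface text tells. Its arguments: {"type":"object","properties":{"deltas":{"type":"array","items":{"type":"array","items":{"type":"number"}}}},"required":["deltas"]}

```bash
ls; mkdir -p pics; cat > h.py <<'E'
import numpy as np, cv2
from scipy.spatial.transform import Rotation as R
from station import *
def cam(p):
    Rm=cv2.Rodrigues(np.array(p["rvec"],float))[0]; t=np.array(p["tvec"],float).ravel()
    return Rm,t,np.array(p["intrinsics"],float)
def px2w(p,uv,z):
    Rm,t,K=cam(p); d=Rm.T@np.linalg.inv(K)@np.array([uv[0],uv[1],1.]); c=-Rm.T@t
    return c+d*(z-c[2])/d[2]
def w2px(p,P):
    Rm,t,K=cam(p); q=K@(Rm@np.array(P,float)+t); return q[:2]/q[2]
E
python3 - <<'E'
from h import *
s=get_state(); print(s["position"],s["tool_rot"],s["time"])
for n in ("scene","side"):
    p=get_image(n); cv2.imwrite(f"pics/{n}0.png",p["img"])
    for t in ("nest","board_center","pedestal","paddle_pad","board_mark"):
        for o in outline_of(t,p): print(n,t,round(o["confidence"],2),np.round(o["bbox"]))
E
```

```text
pics
[ 0.16084741 -0.65512487  0.22378659] [ 7.86919513e-01 -6.17055326e-01 -5.33337971e-04 -3.46090006e-04] 0.0
scene nest 0.96 [423. 201.  64.  62.]
scene board_center 0.94 [386. 141.  52.  31.]
scene board_center 0.82 [424. 191.  50.  41.]
scene board_center 0.76 [364. 246.  59.  49.]
scene pedestal 0.65 [133. 257.  70. 126.]
scene pedestal 0.61 [259. 319.  65.  93.]
scene pedestal 0.56 [172. 375.  40.  68.]
scene paddle_pad 0.98 [254. 306.  41.  67.]
scene paddle_pad 0.91 [126. 240.  42.  85.]
scene paddle_pad 0.57 [167. 364.  22.  48.]
scene board_mark 0.93 [422. 194.  47.  41.]
scene board_mark 0.83 [362. 248.  58.  53.]
scene board_mark 0.69 [385. 142.  45.  34.]
side nest 0.88 [230. 325.  70.  77.]
side nest 0.6 [227. 318.  46.  52.]
side board_center 0.83 [228. 316.  45.  50.]
side board_center 0.76 [294. 280.  50.  47.]
side board_center 0.72 [262. 419.  68.  61.]
side pedestal 0.95 [423. 181.  35.  44.]
side pedestal 0.85 [490. 237.  89.  95.]
side pedestal 0.7 [371. 211.  60.  71.]
side pedestal 0.4 [376. 199.  25.  28.]
side pedestal 0.25 [228. 325.  67.  76.]
side paddle_pad 0.91 [503. 220.  52.  44.]
side paddle_pad 0.66 [377. 198.  27.  30.]
side paddle_pad 0.65 [425. 176.  19.  24.]
side board_mark 0.88 [261. 418.  69.  67.]
side board_mark 0.81 [227. 317.  47.  58.]
side board_mark 0.69 [295. 281.  53.  42.]
```

View pics/scene0.png

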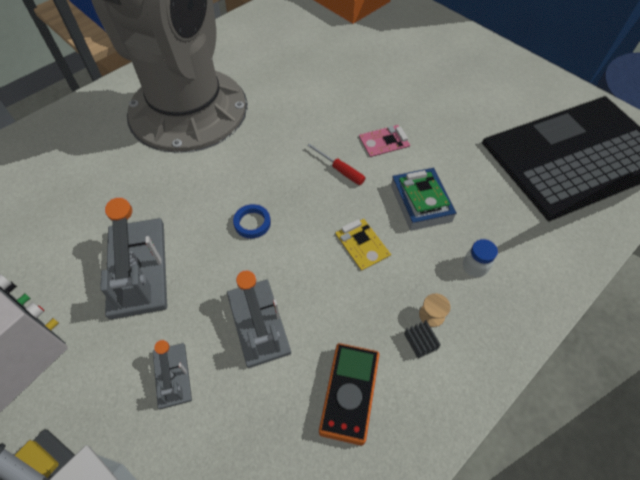

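View pics/side0.png

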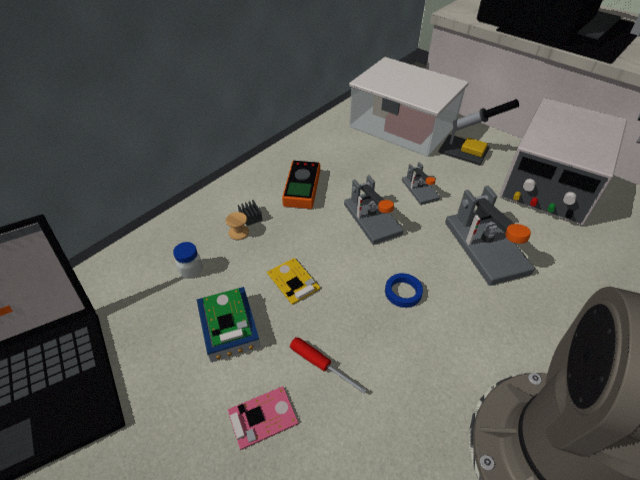

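The scene view shows the nest with the green board at (424,197) and the middle-sized paddle at (258,318), pad at (246,280). In the side view they are at (228,320) and (372,211), pad at (386,206). Next I'll zoom in.

```bash
python3 - <<'E'
from h import *
a=cv2.imread("pics/scene0.png");b=cv2.imread("pics/side0.png")
def c(i,u,v,w=80,h=60): return cv2.resize(i[v-h//2:v+h//2,u-w//2:u+w//2],(400,300),interpolation=cv2.INTER_CUBIC)
m=np.vstack([np.hstack([c(a,424,197),c(b,228,322,100,75)if 0 else c(b,228,322,100,76)]),np.hstack([c(a,258,318,136,102),c(b,372,211,100,76)])])
cv2.imwrite("pics/crop1.png",m)
p=get_image("scene");q=get_image("side")
for n,uv,uv2,z in(("pad",(246,280),(386,206),.09),("nest",(424,197),(228,322),.04)):
    print(n,px2w(p,uv,z),px2w(q,uv2,z))
for n,r in(("scene",p),("side",q)):
    print(n,w2px(r,get_state()["position"]),w2px(r,[0,0,0]))
E
```

```text
pad [ 0.50971595 -0.2183051   0.09      ] [ 0.50111509 -0.21190853  0.09      ]
nest [0.58844048 0.17545256 0.04      ] [0.56502533 0.19184175 0.04      ]
scene [-169.287986    268.01997923] [187.35260236 108.16689361]
side [645.38333895 124.21194153] [563.10140559 459.44420783]
```

View pics/crop1.png

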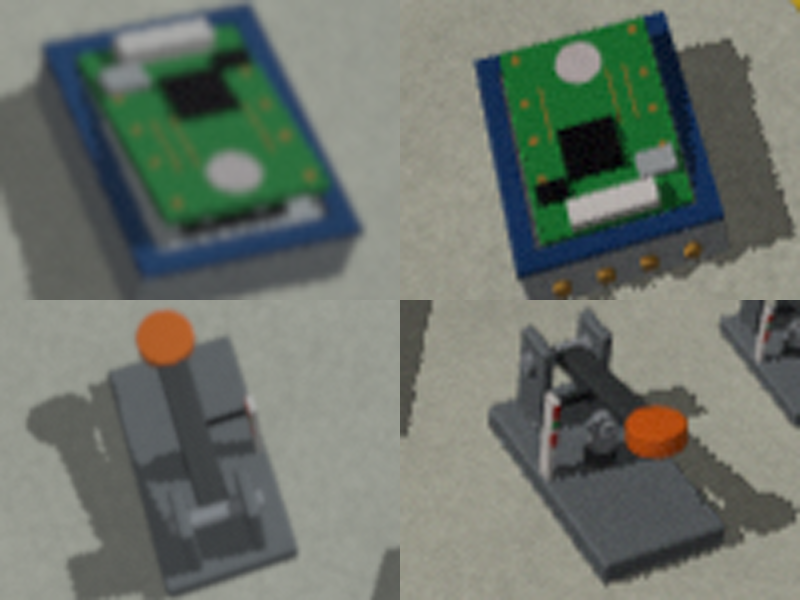

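```bash
cat >> h.py <<'E'
def tri(p,q,a,b):
    P=[]
    for r in(p,q):
        Rm,t,K=cam(r); P.append(K@np.c_[Rm,t])
    X=cv2.triangulatePoints(P[0],P[1],np.array(a,float).reshape(2,1),np.array(b,float).reshape(2,1)); X=(X[:3]/X[3]).ravel()
    return X,np.linalg.norm(w2px(p,X)-a),np.linalg.norm(w2px(q,X)-b)
def totool(d):
    return R.from_quat(get_state()["tool_rot"]).inv().apply(d)
E
python3 - <<'E'
from h import *
p=get_image("scene");q=get_image("side")
def cen(r,roi,kind):
    u0,v0,u1,v1=roi; im=r["img"][v0:v1,u0:u1]; h=cv2.cvtColor(im,cv2.COLOR_BGR2HSV)
    m=((h[...,0]<15)&(h[...,1]>150)&(h[...,2]>100)) if kind=="o" else ((h[...,1]<45)&(h[...,2]>130))
    m=m.astype(np.uint8); n,l,s,c=cv2.connectedComponentsWithStats(m); i=1+np.argmax(s[1:,4]); return c[i]+[u0,v0],s[i]
a,sa=cen(p,(420,190,442,212),"w"); b,sb=cen(q,(215,292,231,308),"w"); print(a,sa,b,sb,tri(p,q,a,b))
print(px2w(p,a,.049),px2w(q,b,.049))
a,sa=cen(p,(230,265,262,292),"o"); b,sb=cen(q,(372,192,400,220),"o"); print(a,sa,b,sb,tri(p,q,a,b))
print(px2w(p,a,.087),px2w(q,b,.086))
# nest rim outer corners (z=.034) picked from crops
sc=lambda x,y:(384+x/5,167+y/5); sd=lambda x,y:(178+(x-400)/4,284+y*76/300)
for n,r,f,cs in(("scene",p,sc,[(42,47),(247,8),(360,230),(140,275)]),("side",q,sd,[(477,62),(660,12),(722,215),(522,275)])):
    C=np.array([px2w(r,f(*c),.034) for c in cs])[:,:2]
    print(n,np.round(C,3).tolist(),C.mean(0),[round(float(np.linalg.norm(C[i]-C[i-1])),3) for i in range(4)])
s=get_state();print(s["joint_positions"],R.from_quat(s["tool_rot"]).as_matrix().round(3).tolist(),s["time"])
E
```

```text
[430.328125 200.828125] [ 5  7 11  8 64] [222.03296703 299.45054945] [ 2  3 11 10 91] (array([0.60644228, 0.16958079, 0.04960286]), np.float64(0.2477935989243513), np.float64(0.29376085904515054))
[0.6065529  0.17042171 0.049     ] [0.60634856 0.16906881 0.049     ]
[245.68888889 279.72222222] [  7   6  19  18 270] [385.07831325 205.72891566] [  6   8  16  13 166] (array([ 0.5062053 , -0.2169234 ,  0.08429185]), np.float64(0.059168681511420414), np.float64(0.051476165630210784))
[ 0.50745667 -0.21763007  0.087     ] [ 0.50533328 -0.21517601  0.086     ]
scene [[0.505, 0.174], [0.552, 0.254], [0.656, 0.195], [0.61, 0.114]] [0.5807068  0.18430686] [0.12, 0.092, 0.12, 0.093]
side [[0.652, 0.196], [0.608, 0.117], [0.5, 0.177], [0.545, 0.256]] [0.57636011 0.18611309] [0.123, 0.09, 0.123, 0.091]
[ 1.18050884  0.42607144  0.07389389  1.60596983 -0.03411466  1.11078652
 -0.06709704] [[0.238, -0.971, 0.0], [-0.971, -0.238, -0.0], [0.0, -0.0, -1.0]] 0.8
```

Mark at (0.606, 0.170, 0.050), pad at (0.506, -0.217), nest centre at (0.578, 0.185). Sizes and heights agree with the given ones, so I'll move, with fingers shut.

Request:
apply_moves --pt "0 -0.015 -0.0235 0 0" --pt "0 -0.015 -0.0235 0 0" --pt "0 -0.015 -0.0235 0 0" --pt "0 -0.015 -0.0235 0 0" --pt "0 -0.015 -0.0235 0 0"

```text
time: 1.22
position: [0.2579, -0.5536, 0.2245]
tool_rot: [0.787, -0.617, 0.0, -0.0]
ft_force: [-0.1, 0.1, -0.1]
gripper_width: 0.681
```

Request:
apply_moves --pt "0 -0.015 -0.0235 0 0" --pt "0 -0.015 -0.0235 0 0" --pt "0 -0.015 -0.0235 0 0" --pt "0 -0.015 -0.0235 0 0" --pt "0 -0.015 -0.0235 0 0"

```text
time: 1.63
position: [0.3542, -0.4527, 0.2247]
tool_rot: [0.787, -0.617, 0.0, 0.0]
ft_force: [0.8, -1.8, -0.0]
gripper_width: 0.329
```

```bash
python3 -c "
from h import *
s=get_state();print(s['position'],s['joint_positions'],s['gripper_width'],s['time'])"
```

```text
[ 0.35422678 -0.45274471  0.22469414] [ 0.82888924  0.26482772 -0.04075261  1.83194692  0.01231926  1.04466533
 -0.54674798] 0.3289193977933512 1.6333
```

Request:
apply_moves --pt "0 -0.0218 -0.0157 0 0" --pt "0 -0.0218 -0.0157 0 0" --pt "0 -0.0218 -0.0157 0 0" --pt "0 -0.0218 -0.0157 0 0" --pt "0 -0.0218 -0.0157 0 0"

```text
time: 2.05
position: [0.404, -0.328, 0.2247]
tool_rot: [0.787, -0.617, 0.0, -0.0]
ft_force: [-0.4, 0.0, 0.8]
gripper_width: 0.009
```

Request:
apply_moves --pt "0 -0.0218 -0.0157 0 0" --pt "0 -0.0218 -0.0157 0 0" --pt "0 -0.0218 -0.0157 0 0" --pt "0 -0.0218 -0.0157 0 0" --pt "0 -0.0218 -0.0157 0 0"

```text
time: 2.47
position: [0.4543, -0.2034, 0.2247]
tool_rot: [0.787, -0.617, 0.0, -0.0]
ft_force: [1.2, 0.9, 0.1]
gripper_width: 0.005
```

Request:
apply_moves --pt "0 -0.0218 -0.0157 0 0" --pt "0 -0.0218 -0.0157 0 0" --pt "0 -0.0218 -0.0157 0 0" --pt "0 -0.0218 -0.0157 0 0" --pt "0 -0.0218 -0.0157 0 0"

```text
time: 2.88
position: [0.5045, -0.0788, 0.2247]
tool_rot: [0.787, -0.617, 0.0, -0.0]
ft_force: [-0.4, -0.5, 0.3]
gripper_width: 0.004
```

Request:
apply_moves --pt "0 -0.0218 -0.0157 0 0" --pt "0 -0.0218 -0.0157 0 0" --pt "0 -0.0218 -0.0157 0 0" --pt "0 -0.0218 -0.0157 0 0" --pt "0 -0.0218 -0.0157 0 0"

```text
time: 3.3
position: [0.5548, 0.0457, 0.2247]
tool_rot: [0.787, -0.617, 0.0, -0.0]
ft_force: [0.4, -0.7, 0.2]
gripper_width: -0.003
```

```bash
python3 -c "
from h import *
s=get_state();print(s['position'],s['joint_positions'],s['gripper_width'],s['time'],totool(np.array([.6064,.1695,.09])-s['position']))"
```

```text
[0.55479988 0.04572804 0.22470067] [ 0.13553766  0.25941479 -0.39356773  1.85341971  0.11373453  1.05020464
 -1.63307411] -0.0026019190795779873 3.3 [-0.10792565 -0.07954825  0.13472369]
```

Request:
apply_moves --pt "0 -0.0216 -0.0159 0 0" --pt "0 -0.0216 -0.0159 0 0" --pt "0 -0.0216 -0.0159 0 0" --pt "0 -0.0216 -0.0159 0 0" --pt "0 -0.0216 -0.0159 0 0"

```text
time: 3.72
position: [0.6063, 0.1695, 0.2246]
tool_rot: [0.787, -0.617, 0.0, -0.0]
ft_force: [0.3, -1.1, -0.8]
gripper_width: 0.005
```

Request:
apply_moves --pt "0 0 0 0.03 0" --pt "0 0 0 0.03 0" --pt "0 0 0 0.03 0" --pt "0 0 0 0.03 0" --pt "0 0 0 0 0"

```text
time: 4.13
position: [0.603, 0.1672, 0.0992]
tool_rot: [0.787, -0.617, -0.002, 0.003]
ft_force: [-0.9, -0.2, -0.7]
gripper_width: 0.005
```

```bash
python3 -c "
from h import *
s=get_state();print(s['position'],s['ft_force'],s['time'],totool(np.array([.6064,.1695,.055])-s['position']))
p=get_image('scene');q=get_image('side')
a=p['img'];b=q['img']
cv2.imwrite('pics/a1.png',np.hstack([cv2.resize(a[140:260,370:490],(400,400),interpolation=2),cv2.resize(b[240:360,170:290],(400,400),interpolation=2)]))"
```

```text
[0.60300149 0.16723625 0.09922376] [-0.89985959 -0.19234929 -0.69123474] 4.1333 [-0.00140198 -0.00416603  0.04419383]
```

View pics/a1.png

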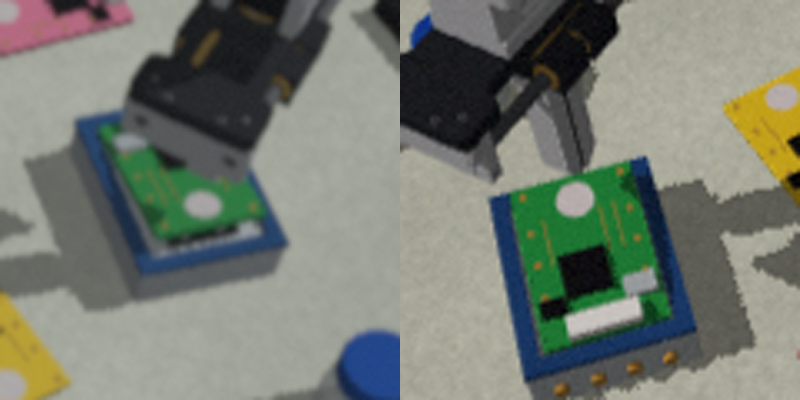

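```bash
python3 -c "
from h import *
s=get_state();print(s['position'],s['ft_force'],s['time'],s['gripper_width'],s['joint_positions'])
p=get_image('scene');q=get_image('side')
M=R.from_quat(s['tool_rot']).as_matrix();t=s['position']
a=p['img'].copy();b=q['img'].copy()
for o,c in(((0,0,.019),(0,0,255)),((0,0,0),(0,255,255)),((0,0,-.078),(255,0,255))):
    P=t+M@np.array(o)
    for im,r,u0,v0,n in((a,p,370,60,'s'),(b,q,170,160,'d')):
        w=w2px(r,P); print(o,n,w.round(1)); cv2.circle(im,tuple(int(x) for x in w.round()),1,c,-1)
cv2.imwrite('pics/a2.png',np.hstack([cv2.resize(a[60:260,370:570],(400,400)),cv2.resize(b[160:360,130:330],(400,400))]))
w=get_image('wrist');cv2.imwrite('pics/w2.png',w['img'])"
```

```text
[0.60562449 0.16832888 0.10457834] [0.73265666 0.57260108 0.98683972] 4.2333 0.006293229245069577 [-0.07289923  0.50690202 -0.39515963  1.79383036  0.24236095  0.8901112
 -1.9071573 ]
(0, 0, 0.019) s [433.2 189.7]
(0, 0, 0.019) d [219.5 287.8]
(0, 0, 0) s [435.3 183.4]
(0, 0, 0) d [217.7 281.4]
(0, 0, -0.078) s [444.9 155.1]
(0, 0, -0.078) d [210.  252.9]
```

View pics/a2.png

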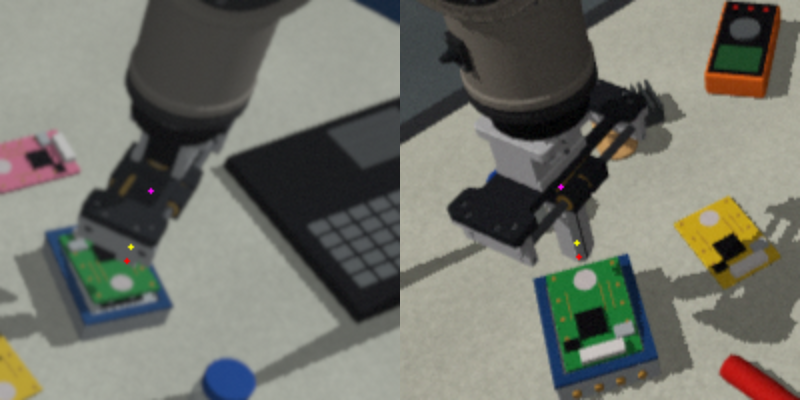

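View pics/w2.png

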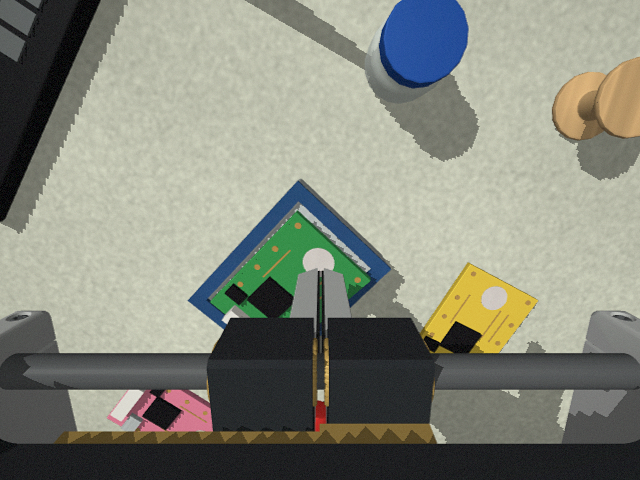

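The fingers are shut above the mark (wrist view shows the tips at about (320,270), mark at (318,262)). I'll press down.

Request:
apply_moves --pt "0 -0.001 -0.001 0.01 0" --pt "0 0 0 0.01 0" --pt "0 0 0 0.008 0" --pt "0 0 0 0.006 0" --pt "0 0 0 0.004 0"

```text
time: 4.8
position: [0.6064, 0.1694, 0.0655]
tool_rot: [0.787, -0.617, -0.0, 0.0]
ft_force: [0.8, -1.6, 4.4]
gripper_width: 0.007
```

Request:
apply_moves --pt "0 0 0 0.003 0" --pt "0 0 0 0.003 0" --pt "0 0 0 0.003 0" --pt "0 0 0 0.001 0" --pt "0 0 0 0 0"

```text
time: 5.22
position: [0.6066, 0.1696, 0.0564]
tool_rot: [0.787, -0.617, -0.0, -0.0]
ft_force: [-0.6, -0.8, 0.2]
gripper_width: 0.006
```

Request:
apply_moves --pt "0 0 0 0.001 0" --pt "0 0 0 0.001 0" --pt "0 0 0 0.001 0" --pt "0 0 0 0.0005 0" --pt "0 0 0 0 0"

```text
time: 5.63
position: [0.6068, 0.1697, 0.0551]
tool_rot: [0.787, -0.617, 0.0, -0.0]
ft_force: [-11.5, -5.1, 34.0]
gripper_width: 0.008
```

Request:
apply_moves --pt "0 0 0 -0.005 0" --pt "0 0 0 -0.025 0" --pt "0 0 0 -0.03 0" --pt "0 0 0 -0.03 0" --pt "0 0 0 -0.02 0"

```text
time: 6.05
position: [0.6069, 0.1702, 0.1657]
tool_rot: [0.787, -0.617, 0.0, -0.001]
ft_force: [1.5, -0.5, 0.8]
gripper_width: 0.005
```

Request:
apply_moves --pt "0 0.0234 0.0127 0 0" --pt "0 0.0234 0.0127 0 0" --pt "0 0.0234 0.0127 0 0" --pt "0 0.0234 0.0127 0 0" --pt "0 0.0234 0.0127 0 0"

```text
time: 6.47
position: [0.5721, 0.04, 0.163]
tool_rot: [0.787, -0.617, -0.0, -0.0]
ft_force: [1.5, 1.0, -0.4]
gripper_width: 0.003
```

Request:
apply_moves --pt "0 0.0234 0.0127 0 0" --pt "0 0.0234 0.0127 0 0" --pt "0 0.0234 0.0127 0 0" --pt "0 0.0234 0.0127 0 0" --pt "0 0.0234 0.0127 0 0"

```text
time: 6.88
position: [0.5384, -0.0888, 0.163]
tool_rot: [0.787, -0.617, -0.0, -0.0]
ft_force: [-0.6, -0.4, -0.1]
gripper_width: 0.002
```

```bash
python3 -c "
from h import *
s=get_state();print(s['position'],s['ft_force'],s['time'],totool(np.array([.5062,-.2169,.12])-s['position']))
p=get_image('scene');q=get_image('side')
a=p['img'];b=q['img']
cv2.imwrite('pics/a3.png',np.hstack([cv2.resize(a[160:240,384:464],(400,400),interpolation=2),cv2.resize(b[280:360,188:268],(400,400),interpolation=2)]))"
```

```text
[ 0.53844751 -0.08882522  0.16300213] [-0.59873974 -0.42603432 -0.12909273] 6.8833 [0.1166821  0.06190143 0.04296201]
```

View pics/a3.png

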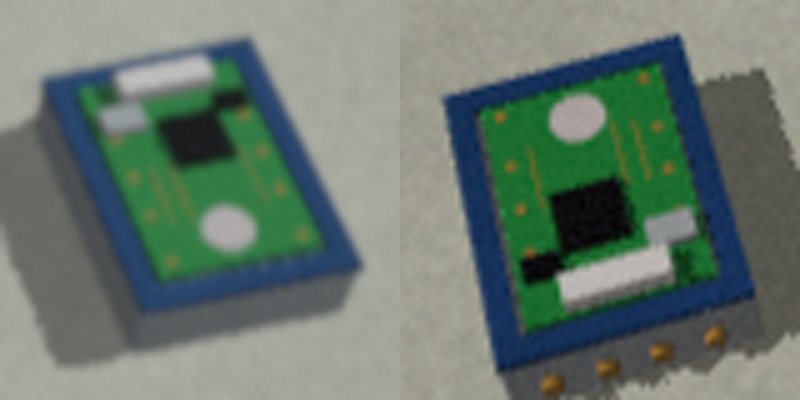

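The board now looks flat, evenly framed in the rim (mark at crop (230,228) and (577,118)). I'll check the mark's height numerically and go over the pad.

Request:
apply_moves --pt "0 0.0233 0.0124 0 0" --pt "0 0.0233 0.0124 0 0" --pt "0 0.0233 0.0124 0 0" --pt "0 0.0233 0.0124 0 0" --pt "0 0.0233 0.0124 0 0"

```text
time: 7.4
position: [0.5065, -0.2161, 0.163]
tool_rot: [0.787, -0.617, -0.0, -0.0]
ft_force: [0.8, 0.2, 0.4]
gripper_width: 0.007
```

Request:
apply_moves --pt "0 0 0 0.015 0" --pt "0 0 0 0.015 0" --pt "0 0 0 0.01 0" --pt "0 0 0 0 0" --pt "0 0 0 0 0"

```text
time: 7.82
position: [0.5067, -0.215, 0.1228]
tool_rot: [0.787, -0.617, -0.001, -0.0]
ft_force: [-0.1, 0.1, 0.7]
gripper_width: 0.006
```

```bash
python3 - <<'E'
from h import *
s=get_state();print(s['position'],s['ft_force'],s['time'],totool(np.array([.5062,-.2169,.09])-s['position']))
p=get_image('scene');q=get_image('side');a=p['img'];b=q['img']
def cen(r,roi):
    u0,v0,u1,v1=roi; h=cv2.cvtColor(r["img"][v0:v1,u0:u1],cv2.COLOR_BGR2HSV)
    n,l,st,c=cv2.connectedComponentsWithStats(((h[...,1]<45)&(h[...,2]>130)).astype(np.uint8)); return c[1+np.argmax(st[1:,4])]+[u0,v0]
x,y=cen(p,(420,195,440,216)),cen(q,(296-88,294,315-88+10,313)); print(x,y,tri(p,q,x,y))
cv2.imwrite('pics/a4.png',np.hstack([cv2.resize(a[250:370,190:310],(400,400),interpolation=2),cv2.resize(b[130:250,310:430],(400,400),interpolation=2)]))
E
```

```text
[ 0.50668674 -0.21501503  0.12278746] [-0.13508631  0.05336686  0.68490618] 7.8167 [0.00174415 0.00090387 0.03278641]
[429.19736842 205.15789474] [223. 303.] (array([0.60737456, 0.16906333, 0.03654395]), np.float64(0.24773147100837659), np.float64(0.2933828003019671))
```

View pics/a4.png

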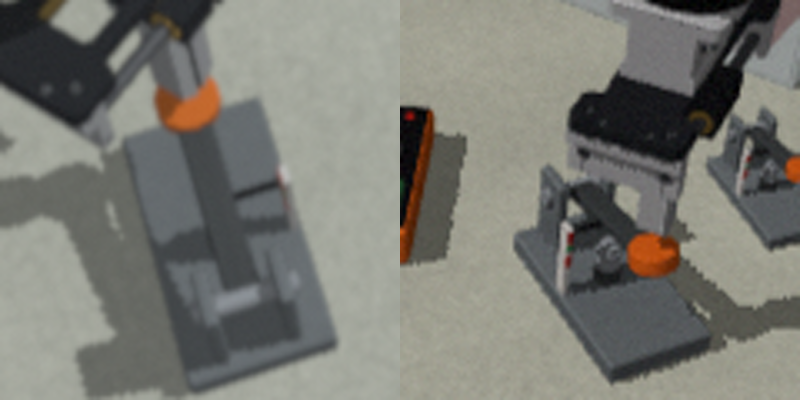

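The tips are over the pad and the mark measures 36.5 mm high (seated is 36). Now I'll press the paddle.

Request:
apply_moves --pt "0 0.001 0.001 0.006 0" --pt "0 0 0 0.006 0" --pt "0 0 0 0.004 0" --pt "0 0 0 0.003 0" --pt "0 0 0 0.003 0"

```text
time: 8.33
position: [0.5056, -0.217, 0.1006]
tool_rot: [0.787, -0.617, -0.0, 0.0]
ft_force: [-3.3, 0.5, 4.7]
gripper_width: 0.006
```

Request:
apply_moves --pt "0 0 0 0.003 0" --pt "0 0 0 0.003 0" --pt "0 0 0 0.002 0" --pt "0 0 0 0.002 0" --pt "0 0 0 0 0"

```text
time: 8.75
position: [0.5056, -0.217, 0.0906]
tool_rot: [0.787, -0.617, -0.0, 0.0]
ft_force: [-3.5, 1.5, 6.4]
gripper_width: 0.006
```

Request:
apply_moves --pt "0 0 0 0 0" --pt "0 0 0 0 0" --pt "0 0 0 0 0" --pt "0 0 0 0 0" --pt "0 0 0 0 0"

```text
time: 9.17
position: [0.5056, -0.217, 0.091]
tool_rot: [0.787, -0.617, -0.0, 0.0]
ft_force: [-4.1, 2.1, 4.5]
gripper_width: 0.004
```

Request:
apply_moves --pt "0 0 0 0.0007 0" --pt "0 0 0 0 0" --pt "0 0 0 0 0" --pt "0 0 0 0 0" --pt "0 0 0 0 0"

```text
time: 9.58
position: [0.5057, -0.217, 0.0903]
tool_rot: [0.787, -0.617, -0.0, 0.0]
ft_force: [-4.5, 2.6, 7.2]
gripper_width: 0.005
```

```bash
python3 - <<'E'
from h import *
p=get_image('scene');q=get_image('side');a=p['img'];b=q['img'];s=get_state();print(s['position'],s['ft_force'])
cv2.imwrite('pics/a5.png',np.hstack([cv2.resize(b[170:240,335:405],(400,400),interpolation=2),cv2.resize(a[160:240,384:464],(400,400),interpolation=2)]))
E
```

```text
[ 0.50567285 -0.21699336  0.09028063] [-3.49664291  3.18890333  6.03604219]
```

View pics/a5.png

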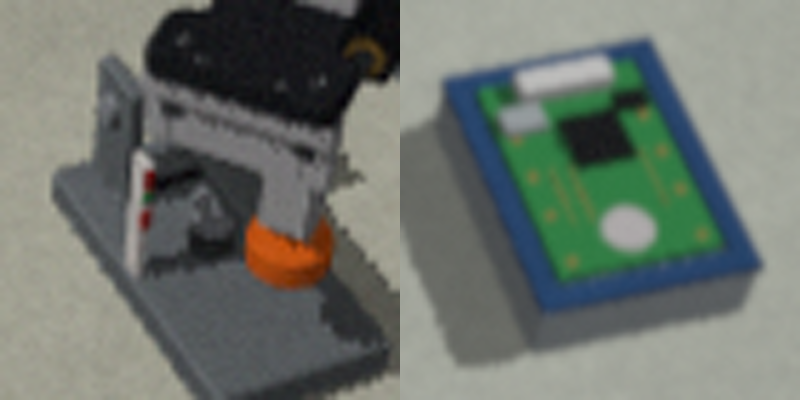

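The pointer is at the green band (crop (150,195)), the fingers press with about 6 N, and the board is still flat.

```bash
python3 -c "
from station import *
print(job_done())"
```

```text
the job is handed in; nothing more can be done
None
```

The board is pressed flat in the nest and the fingers are holding the middle-sized paddle at its middle position. I handed the job in at about 9.7 s of the 38 s allowed. No verdict was reported.

- **Board:** I pressed the white mark with shut fingers to about 36 mm and saw 34 N at the bottom. Afterwards the cameras put the mark at 36.5 mm, against 36 mm when seated. Both the last check picture and the one before it show the board evenly framed in the rim.
- **Paddle:** The fingertips finished at about 71 mm with about 6 N upward, which matches the middle position. The pointer stands at the green band, and the arm never came near the bottom stop.
- **Loose things:** I moved well above them and only touched the board and the pad. I did not measure their positions again at the end.

No check failed or disagreed. A small sideways force of 3 to 4 N remains at the pad.

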